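# Crushed cans into the shutter bin by the scoopful

## Robot

A 6-joint arm with a two-finger parallel gripper is mounted at the origin on the work surface. World frame = base frame: x ahead of the robot, y to its left, z up, the work surface at z = 0. Lengths are in m, angles in rad, forces in N, time in s.
With the tool pointing down it reaches from about 0.25 to 0.775 m from the base axis. Payload 4 kg.
Tool frame: the origin (TCP) lies at the very end of the fingers, on their centre line; the grasp point (between the pads) lies 19 mm behind it; z points along the fingers, x is the direction in which the jaws open and shut, and the axes are right-handed (so a half turn about z gives the same grasp; the last joint's range is limited). The gripper opens to 85 mm and grips with 20 to 120 N. Pads are 22 mm wide; open, the fingers measure 114 mm over their backs; the gripper's body (76 mm by 85 mm) begins 54 mm behind the grasp point. The pads swing forward as they close: fully open they stand 13 mm farther back than shut.
Start: joints at [1.063, 0.087, 1.371, -0, 1.684, -0.103], TCP at [0.217, 0.506, 0.231] pointing down, gripper open.
Joint ranges: [-3.1, 3.1], [-0.76, 2.03], [0.27, 2.55], [-1.08, 4.22], [0.17, 2.65], [-2.57, 2.57]. Speed limits (rad/s): [2.79, 2.79, 3.14, 3.14, 3.14, 3.14].

## Interface

Orientations are given as [roll, pitch, yaw] about the fixed x, y, z axes, in that order (R = Rz(yaw) Ry(pitch) Rx(roll)).
In Python, from rig import * gives the robot as it stands.
- The arm moves only by the shell command python3 -m handwheel 'ROWS' [OPENING] [FORCE]. ROWS is text: rows parted by semicolons, each of 4 numbers parted by spaces: the shift along the world's x, y, z in mm, then the turn about the world's z in degrees. A call has 1 to 12 rows; each row is the pose to reach, as a shift and turn from the pose measured when the call began; what a row does not reach only later rows make up. A row lasts 1/8 s, in which the tool goes at most 62.5 mm and 10.7 degrees, less where a joint would pass 70% of its speed; a pose out of reach is approached as far as the arm can. A call with a gripper value outside its range is refused whole. OPENING is the closure in counts, from 0 (fully open) to 255 (shut), set as the call begins (- or left out, the last holds). The fingers move at their own pace and stop on an object; FORCE is the grip in N (left out, the last holds). Time passes only in rows, so rows that repeat a pose let the fingers close. It gives the time, the measured TCP pose, the force and the opening at its end, in the units of the state.
- get_state(): the state, without advancing time (a new reading comes with each control period).
- snapshot(name): name is "scene" or "top" or "wrist"; returns a dict with "image" (480x640x3 uint8, blue, green, red), "fx", "fy", "cx", "cy" (pixels), "distortion" ([k1, k2, p1, p2, k3] as OpenCV has them; the pictures are not rectified), "R" (3x3) and "t" (3): a world point X has camera coordinates R X + t; the wrist camera has in their place "hand_eye" (4x4, takes a point from camera to tool coordinates, whose origin is the TCP and whose axes are the tool frame's). Camera axes: x right, y down, z forward; pixel columns grow to the right and rows downward; lengths in m; the calibration is good to about 2 mm. A picture is of the moment at which its call begins: read the wrist's pose just before it. There is no depth.
- close_job(): hands the job in, once; it reports no verdict.
The state is a dict: "t": time; "q": joint angles; "qd": joint speeds; "tau": joint torques, N m; "position": TCP position; "tool_rot": TCP orientation; "contact_force": force on the tool from outside, world axes, zero at the start; "moment": the same for the moment, N m; "width": finger opening in m.
Only numpy, scipy, OpenCV 4.12 (cv2) and the standard library are available. Lean on these libraries where they do the work, as an engineer would, in place of code of your own. Each camera call takes 0.05 s, during which the arm holds its last target. There are 200 camera calls.

## Task

Pull the red knob of the grey can bin fully out so that its shutter opens, load every crushed can on the bench onto the flat scoop, lift them all together, carry the scoop level over to the bin and tip it there so that all the cans slide into the open mouth, keeping it tipped until they are in. Then lay the empty scoop flat in the middle of its black mat and push the red knob fully home. Never tip the scoop anywhere but at the bin, and leave the jar, tub, opener, pot and bottle where they stand.

Things in the scene. Friction and masses are not known exactly. Their poses are not given: they have to be found in the camera images.
- can1_c (a point): empty drink can crushed down to a flat red puck, 52 mm across, 24 mm high, 16 g, smooth; point at its centre (12 mm up when it lies flat), z along the puck's axis. May be absent.
- can2_c (a point): empty drink can crushed down to a flat blue puck, 52 mm across, 24 mm high, 16 g, smooth; point at its centre (12 mm up when it lies flat), z along the puck's axis. May be absent.
- can3_c (a point): empty drink can crushed down to a flat orange puck, 52 mm across, 24 mm high, 16 g, smooth; point at its centre (12 mm up when it lies flat), z along the puck's axis. May be absent.
- can4_c (a point): empty drink can crushed down to a flat green puck, 52 mm across, 24 mm high, 16 g, smooth; point at its centre (12 mm up when it lies flat), z along the puck's axis. May be absent.
- scoop_grip (a point): grip of the loose flat aluminium scoop (0.22 kg): an upright black block standing on a flat neck behind its tray, 18 mm thick along the scoop's x, 52 mm wide along y, reaching from 10 to 88 mm above the scoop's underside. Point at its centre line, 66 mm above the underside and 108 mm behind the tray's middle. x points to the scoop's open front, z up out of the tray
- scoop_tray (a point): middle of the scoop's tray floor, on its upper face (4 mm above the underside); same axes. The floor is 156 mm long (x from -78 to +78 mm) and 135 mm wide; walls at the rear (inner face at x = -73 mm, 18 mm above the floor) and at both sides (inner faces at y = +-63 mm, 14 mm above the floor); the front (+x) is open, without a lip. Cans begin to slide on it at a tilt of roughly 15 to 20 degrees
- mat_c (a point): middle of the upper face of the black rubber mat on which the scoop lives: 200 x 160 mm (its x by y), 3 mm thick, fixed; the tray (not the neck and grip) lies on it, its middle over the mat's middle, give or take 45 mm, any way round
- bin_floor (a point): middle of the inner floor (5 mm above the bench) of the fixed grey can bin, an open-topped box 230 mm (its x) by 170 mm (its y) outside, 130 mm high, walls 5 mm, with a sliding aluminium shutter plate just under its rim. z up; the knob side is -y. A dark cube (44 mm, the catch housing) stands on the knob-side corner at x = +88, y = -63 mm, its top 161 mm above the bench
- mouth (a point): middle of the opening that is free when the shutter is fully out, at rim height (130 mm above the bench); same axes as bin_floor. The opening is 220 mm along x and 125 mm along y
- knob (a point): centre of the red knob of the shutter: an upright block 30 mm along the bin's x, 22 mm along y, 45 mm tall, on a stalk 45 mm out from the bin's -y face, 122 mm above the bench when level; it moves with the shutter (same axes as the bin). Pulled out, the plate overhangs the bench at 115 to 120 mm height
- shutter (a joint): travel of shutter and knob along the bin's -y: 0 = home (mouth closed), 0.125 m = fully out (mouth open, end stop). A notch at each end holds it (about 3 to 4 N to leave it; it draws the shutter in only over the last 4 mm), about 1 N of friction between
- jar_c (a point): green glass jar with a steel lid, 68 mm wide, 110 mm tall; point at its middle; not to be disturbed
- tub_c (a point): white plastic yogurt tub with lid, 80 mm wide, 88 mm tall; point at its middle; not to be disturbed
- opener_c (a point): flat steel bottle opener, about 125 mm long, 5 mm thick, lying flat; point at its middle; not to be disturbed
- pot_c (a point): small terracotta flower pot, 90 mm wide, 85 mm tall; point at its middle; not to be disturbed
- bottle_c (a point): amber glass bottle, 62 mm wide, 190 mm tall; point at its middle; not to be disturbed
Mind the look-alikes: they are no part of the job. What is shaped like the part that bears can2_c but brown is not meant.

How it is judged:
On the way, in this order (a step that is already met when the one before it is completed fails the run):
1. the shutter is pulled fully out (value of joint shutter above 0.115 m), for 0.2 s.
2. all the cans ride together on the lifted scoop, level, close to the bin's mouth (x of can1_c in the frame of scoop_tray between -0.076 and 0.085 m and y of can1_c in the frame of scoop_tray between -0.066 and 0.066 m and z of can1_c in the frame of scoop_tray between 0.003 and 0.07 m and x of can2_c in the frame of scoop_tray between -0.076 and 0.085 m and y of can2_c in the frame of scoop_tray between -0.066 and 0.066 m and z of can2_c in the frame of scoop_tray between 0.003 and 0.07 m and x of can3_c in the frame of scoop_tray between -0.076 and 0.085 m and y of can3_c in the frame of scoop_tray between -0.066 and 0.066 m and z of can3_c in the frame of scoop_tray between 0.003 and 0.07 m and x of can4_c in the frame of scoop_tray between -0.076 and 0.085 m and y of can4_c in the frame of scoop_tray between -0.066 and 0.066 m and z of can4_c in the frame of scoop_tray between 0.003 and 0.07 m and height (world z) of scoop_tray above 0.13 m and angle between scoop_tray's own z axis and vertical below 0.2 rad and horizontal distance between scoop_tray and mouth below 0.25 m), for 0.2 s.
3. all the cans are in the bin while the scoop is still tipped over its mouth (x of can1_c in the frame of bin_floor between -0.112 and 0.112 m and y of can1_c in the frame of bin_floor between -0.082 and 0.082 m and z of can1_c in the frame of bin_floor between 0 and 0.108 m and x of can2_c in the frame of bin_floor between -0.112 and 0.112 m and y of can2_c in the frame of bin_floor between -0.082 and 0.082 m and z of can2_c in the frame of bin_floor between 0 and 0.108 m and x of can3_c in the frame of bin_floor between -0.112 and 0.112 m and y of can3_c in the frame of bin_floor between -0.082 and 0.082 m and z of can3_c in the frame of bin_floor between 0 and 0.108 m and x of can4_c in the frame of bin_floor between -0.112 and 0.112 m and y of can4_c in the frame of bin_floor between -0.082 and 0.082 m and z of can4_c in the frame of bin_floor between 0 and 0.108 m and angle between scoop_tray's own z axis and vertical above 0.25 rad and horizontal distance between scoop_tray and mouth below 0.25 m and height (world z) of scoop_tray above 0.12 m), for 0.1 s.
At the end, for the whole second after the job is handed in: All the cans lie inside the bin, the shutter is home to within 7 mm, and the scoop lies flat on its mat, the middle of its tray within 45 mm of the mat's middle (x of can1_c in the frame of bin_floor between -0.112 and 0.112 m and y of can1_c in the frame of bin_floor between -0.082 and 0.082 m and z of can1_c in the frame of bin_floor between 0 and 0.108 m and x of can2_c in the frame of bin_floor between -0.112 and 0.112 m and y of can2_c in the frame of bin_floor between -0.082 and 0.082 m and z of can2_c in the frame of bin_floor between 0 and 0.108 m and x of can3_c in the frame of bin_floor between -0.112 and 0.112 m and y of can3_c in the frame of bin_floor between -0.082 and 0.082 m and z of can3_c in the frame of bin_floor between 0 and 0.108 m and x of can4_c in the frame of bin_floor between -0.112 and 0.112 m and y of can4_c in the frame of bin_floor between -0.082 and 0.082 m and z of can4_c in the frame of bin_floor between 0 and 0.108 m and value of joint shutter below 0.007 m and horizontal distance between scoop_tray and mat_c below 0.045 m and height (world z) of scoop_tray below 0.014 m and angle between scoop_tray's own z axis and vertical below 0.08 rad); the robot touches nothing.
It fails at once if the scoop is tipped by more than 20 degrees away from the bin (its middle over 25 cm from the mouth's, measured level) (angle between scoop_tray's own z axis and vertical above 0.35 rad and horizontal distance between scoop_tray and mouth above 0.25 m).
It fails at once if the jar, tub, opener, pot or bottle is moved more than 4 cm (distance of any of jar_c, tub_c, opener_c, pot_c, bottle_c from where it was at the start of the episode above 0.04 m).
Of can1, can2, can3, can4 only 2 to 4 are there at a start; the rules pass over those that are not, and their reading is None.
At some moment in a run one of can1, can2, can3, can4 may be knocked a few centimetres aside while the robot is not near it.
It also fails if it takes over 210 s, if anything falls off the work surface, if the arm or the gripper's body presses on something with over 40 N, if the wrist force passes 120 N, or if a joint passes its speed limit or range.

## Working session

There is one attempt and no reset: what is moved stays moved. The work goes in short steps, Python scripts to look and compute and a shell command to move; the robot and the scene stay as the last step left them, time stands still between calls to the robot, and variables do not carry over. Pictures are saved under pics/ and viewed, about 12 in all and at most 16, crops included, and the job is handed in when it is done.

```bash
mkdir -p pics; cat > h.py <<'E'
from rig import *
import numpy as np, cv2
from scipy.spatial.transform import Rotation as Ro
def cam(name):
    s=get_state(); d=snapshot(name)
    K=np.array([[d['fx'],0,d['cx']],[0,d['fy'],d['cy']],[0,0,1.]]); D=np.array(d['distortion'],float)
    if 'R' in d: R=np.array(d['R']); t=np.array(d['t'])
    else:
        H=np.array(d['hand_eye']); T=np.eye(4); T[:3,:3]=Ro.from_euler('xyz',s['tool_rot']).as_matrix(); T[:3,3]=s['position']
        M=np.linalg.inv(T@H); R=M[:3,:3]; t=M[:3,3]
    return dict(im=d['image'],K=K,D=D,R=R,t=t,name=name)
def ray(c,uv,z):
    p=cv2.undistortPoints(np.array(uv,float).reshape(-1,1,2),c['K'],c['D']).reshape(-1,2)
    d=np.c_[p,np.ones(len(p))]@c['R']; o=-c['R'].T@c['t']
    return o+d*((z-o[2])/d[:,2])[:,None]
def proj(c,X):
    return cv2.projectPoints(np.array(X,float).reshape(-1,1,3),cv2.Rodrigues(c['R'])[0],c['t'],c['K'],c['D'])[0].reshape(-1,2)
def st():
    s=get_state(); print('t',round(s['t'],2),'p',np.round(s['position'],4),'rot',np.round(s['tool_rot'],3),'F',np.round(s['contact_force'],1),'w',round(s['width'],4),'q',np.round(s['q'],2))
RANGES={'red':[((0,120,70),(6,255,255)),((172,120,70),(180,255,255))],'blue':[((100,120,60),(125,255,255))],'orange':[((8,150,120),(22,255,255))],'green':[((40,90,50),(85,255,255))]}
def blobs(c,ranges=RANGES,amin=150):
    h=cv2.cvtColor(c['im'],cv2.COLOR_BGR2HSV)
    for n,rs in ranges.items():
        m=sum(cv2.inRange(h,np.array(a),np.array(b)) for a,b in rs)
        k,l,s,ce=cv2.connectedComponentsWithStats(m)
        for i in range(1,k):
            if s[i,4]>amin: print(n,'uv',np.round(ce[i],1),'box',s[i,:4],'A',s[i,4],'z24',np.round(ray(c,ce[i],.02)[0],3))
E
python3 - <<'E'
from h import *
st()
for n in('scene','top'):
    c=cam(n); cv2.imwrite(f'pics/{n}0.png',c['im']); print(n,-c['R'].T@c['t']); blobs(c)
E
```

```text
t 0.0 p [0.2164 0.5051 0.2301] rot [-3.141e+00  2.000e-03  1.166e+00] F [0.2 0.2 0.3] w 0.0855 q [ 1.06  0.09  1.37  0.    1.68 -0.1 ]
scene [ 1.26565947 -0.52269228  0.97955642]
red uv [411.  173.9] box [404 164  15  21] A 234 z24 [0.429 0.327 0.02 ]
blue uv [303.1  27.3] box [256   0 129  79] A 5525 z24 [-0.469  0.559  0.02 ]
blue uv [ 31.7 149.6] box [  9 133  47  34] A 892 z24 [-0.275 -0.506  0.02 ]
orange uv [405.1  49.6] box [392  39  29  24] A 152 z24 [-0.118  0.766  0.02 ]
orange uv [ 99.2 415.7] box [ 91 401  21  26] A 271 z24 [ 0.646 -0.602  0.02 ]
green uv [138.1  50.8] box [ 53   0 150 127] A 12102 z24 [-0.66  -0.029  0.02 ]
green uv [249.9  45.2] box [243   0  15  85] A 786 z24 [-0.454  0.322  0.02 ]
green uv [492.8  97.3] box [433  53 103  92] A 5065 z24 [0.278 0.799 0.02 ]
green uv [425.9 192.9] box [406 177  34  35] A 492 z24 [0.508 0.309 0.02 ]
green uv [553.8 242.2] box [476 195 150 102] A 3861 z24 [0.814 0.452 0.02 ]
green uv [439.7 265.1] box [425 253  31  20] A 199 z24 [0.713 0.172 0.02 ]
green uv [ 45.7 388.7] box [ 28 372  37  34] A 923 z24 [ 0.535 -0.676  0.02
[... 630 characters left out ...]
z24 [0.985 0.56  0.02 ]
green uv [159.  71.] box [ 77  48 156  48] A 3137 z24 [0.963 0.313 0.02 ]
green uv [62.8 78.4] box [46 64 40 36] A 526 z24 [0.949 0.537 0.02 ]
green uv [601.1  86. ] box [558  64  71  55] A 1386 z24 [ 0.901 -0.712  0.02 ]
green uv [234.6 167.2] box [215 148  32  30] A 378 z24 [0.726 0.134 0.02 ]
green uv [617.1 171. ] box [569 151  71  43] A 1230 z24 [ 0.698 -0.727  0.02 ]
green uv [164.2 237. ] box [160 225  10  23] A 187 z24 [0.568 0.289 0.02 ]
green uv [162.9 269.4] box [158 256  11  28] A 270 z24 [0.496 0.29  0.02 ]
green uv [ 23.5 291. ] box [  1 285  37  19] A 319 z24 [0.455 0.593 0.02 ]
green uv [ 16.6 356.8] box [  0 320  36  69] A 1954 z24 [0.315 0.597 0.02 ]
```

View pics/scene0.png

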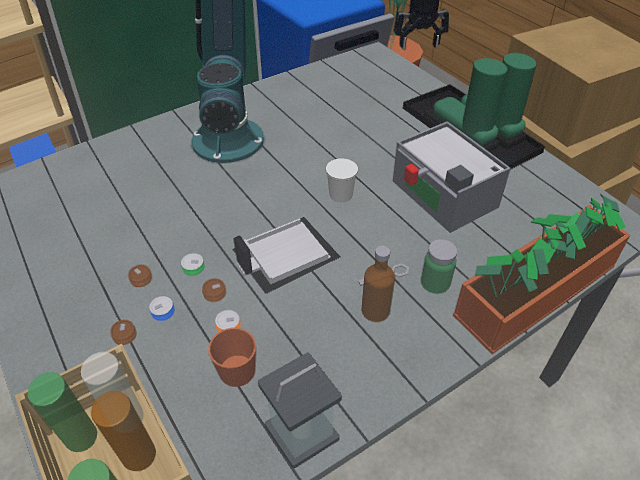

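View pics/top0.png

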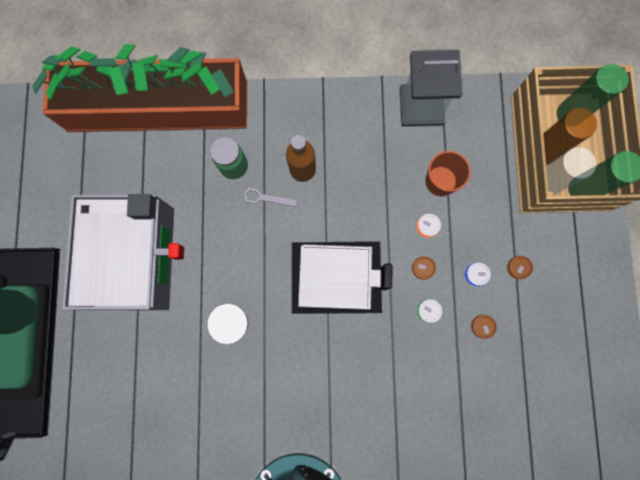

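```bash
python3 - <<'E'
from h import *
im=cv2.imread('pics/top0.png')
a=cv2.resize(im[180:320,55:195],(560,560),interpolation=cv2.INTER_CUBIC)
b=cv2.resize(im[230:330,285:345+60],None,fx=2,fy=2)
o=np.zeros((560,800,3),np.uint8); o[:,:560]=a; o[:200,560:800]=b
cv2.imwrite('pics/crop1.png',o)
c=cam('top')
P=ray(c,[(429,225),(478,274),(430,311),(424,267),(520,267),(484,326)],.024); print('cans',np.round(P,3))
print('scoop grip top',ray(c,[(387,276)],.091))
E
```

```text
cans [[ 0.583 -0.3    0.024]
 [ 0.472 -0.401  0.024]
 [ 0.395 -0.292  0.024]
 [ 0.49  -0.284  0.024]
 [ 0.486 -0.493  0.024]
 [ 0.361 -0.406  0.024]]
scoop grip top [[ 0.46660639 -0.19435252  0.091     ]]
```

View pics/crop1.png

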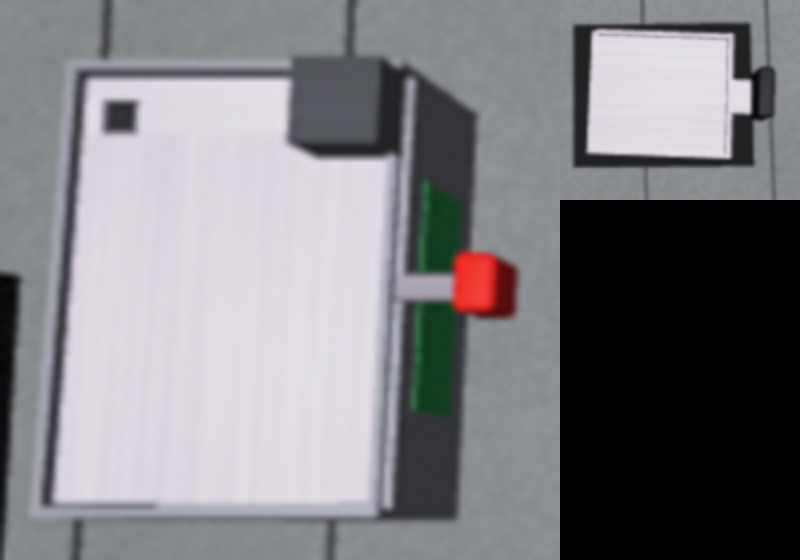

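```bash
python3 - <<'E'
from h import *
c=cam('top')
r=lambda L,z:ray(c,L,z)
B=r([(72.5,195.5),(157,196.5),(63,309),(150,309)],.13); print('rim',np.round(B,3)); print('bin c',B.mean(0)); d=(B[0]+B[1]-B[2]-B[3])/2;e=(B[0]+B[2]-B[1]-B[3])/2
print('bin yaw x',np.degrees(np.arctan2(d[1],d[0])),np.degrees(np.arctan2(-e[0],e[1])),np.linalg.norm(d),np.linalg.norm(e))
print('knob',r([(174,250.5)],.1445))
M=r([(292,242.5),(380,242),(292.5,313),(381.5,312.5)],.003);print('mat',np.round(M,3),M.mean(0))
T=r([(285+(x-560)/2,230+y/2) for x,y in[(591,30),(735,36),(587,153),(731,158)]],.018);print('tray',np.round(T,3),T.mean(0))
E
```

```text
rim [[0.64  0.443 0.13 ]
 [0.634 0.271 0.13 ]
 [0.411 0.448 0.13 ]
 [0.408 0.278 0.13 ]]
bin c [0.52323028 0.36006418 0.13      ]
bin yaw x -1.3956372905811683 -1.4850276963841946 0.22737540011975535 0.17119921131097726
knob [[0.52077122 0.22943532 0.1445    ]]
mat [[ 0.553  0.006  0.003]
 [ 0.55  -0.192  0.003]
 [ 0.396  0.006  0.003]
 [ 0.393 -0.19   0.003]] [ 0.47295759 -0.09238925  0.003     ]
tray [[ 0.545 -0.014  0.018]
 [ 0.535 -0.173  0.018]
 [ 0.409 -0.008  0.018]
 [ 0.401 -0.164  0.018]] [ 0.47247186 -0.08991336  0.018     ]
```

```bash
python3 -m handwheel '38 -34 20 -10;76 -69 20 -20;114 -103 20 -30;152 -137 20 -40;190 -172 20 -50;228 -206 20 -60;266 -240 10 -68.3;304 -275 0 -68.3;304 -275 0 -68.3' 0 60 && python3 -c "from h import *;st()"
```

```text
t: 1.32
position: [0.5219, 0.2273, 0.2283]
tool_rot: [3.14, 0.005, -0.031]
contact_force: [0.1, 0.3, 0.4]
width: 0.0855
t 1.32 p [0.5219 0.2273 0.2283] rot [ 3.14   0.005 -0.031] F [0.1 0.3 0.4] w 0.0855 q [ 0.31  0.13  1.32 -0.    1.69  0.34]
```

```bash
python3 -m handwheel '-1 2 -40 0;-1 2 -80 0;-1 2 -110 0;-1 2 -124 0;-1 2 -124 0' 0 60 && python3 -m handwheel '0 0 0 0;0 0 0 0;0 0 0 0;0 0 0 0;0 0 0 0;0 0 0 0' 255 60
```

```text
t: 1.95
position: [0.5202, 0.2297, 0.1037]
tool_rot: [3.139, 0.006, -0.031]
contact_force: [-0.8, 0.4, -0.2]
width: 0.0854
t: 2.7
position: [0.5217, 0.2298, 0.105]
tool_rot: [3.14, 0.002, -0.03]
contact_force: [3.6, 0.2, 4.7]
width: 0.0293
```

```bash
python3 -m handwheel '-0.3 -12 0 0;-0.6 -25 0 0;-1 -40 0 0;-1.5 -55 0 0;-2 -70 0 0;-2 -85 0 0;-2.5 -100 0 0;-3 -115 0 0;-3 -124 0 0;-3 -127 0 0;-3 -127 0 0'
```

```text
t: 4.08
position: [0.5191, 0.1057, 0.105]
tool_rot: [-3.135, 0.001, -0.03]
contact_force: [6.5, 10.5, -0.8]
width: 0.0293
```

```bash
python3 -m handwheel '0 0 0 0;0 0 0 0;0 0 0 0;0 0 60 0;0 0 120 0;-15 -60 150 -10;-30 -120 150 -20;-45 -180 150 -30;-55 -240 150 -40;-60 -300 150 -50;-70 -360 150 -60;-80 -400 150 -70' 0 60 && python3 -m handwheel '0 0 0 -10;0 0 0 -21.6;0 0 0 -21.6' && python3 - <<'E'
from h import *
st(); c=cam('top'); cv2.imwrite('pics/top1.png',c['im'])
h=cv2.cvtColor(c['im'],cv2.COLOR_BGR2HSV)
for i in ((300,210),):pass
blobs(c,{'red':RANGES['red']},50)
w=cam('wrist'); cv2.imwrite('pics/w1.png',w['im']); blobs(w)
E
```

```text
t: 5.58
position: [0.4376, -0.2969, 0.2545]
tool_rot: [-3.136, 0.002, -1.26]
contact_force: [0.3, 0.4, 0.4]
width: 0.0856
t: 5.95
position: [0.4371, -0.2971, 0.2541]
tool_rot: [-3.137, 0.002, -1.637]
contact_force: [-0.1, 1.3, 1.6]
width: 0.0854
t 5.95 p [ 0.4371 -0.2971  0.2541] rot [-3.137e+00  2.000e-03 -1.637e+00] F [-0.1  1.3  1.6] w 0.0854 q [-0.71  0.03  1.38  0.    1.72  0.93]
red uv [237.  250.6] box [231 243  13  16] A 193 z24 [0.535 0.127 0.02 ]
```

View pics/w1.png

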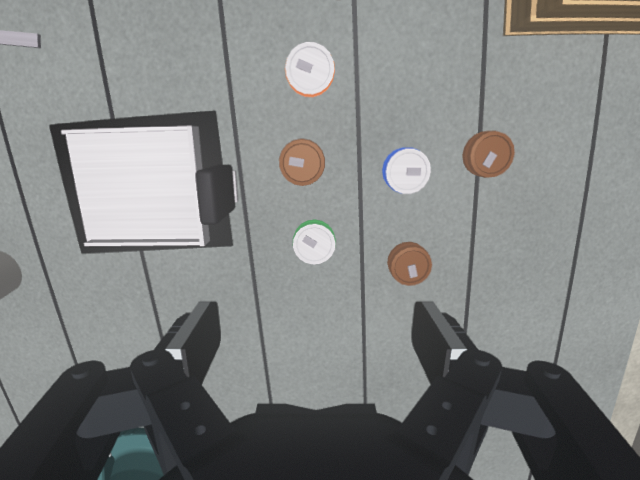

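```bash
cat >> h.py <<'E'
def tops(c,z=.024):
    # white can lids: compact bright low-saturation blobs
    h=cv2.cvtColor(c['im'],cv2.COLOR_BGR2HSV)
    m=cv2.inRange(h,np.array((0,0,185)),np.array((180,40,255))); m=cv2.morphologyEx(m,cv2.MORPH_CLOSE,np.ones((15,15),np.uint8))
    k,l,s,ce=cv2.connectedComponentsWithStats(m)
    for i in range(1,k):
        x,y,w,hh,A=s[i]
        if 250<A<12000 and .75<w/hh<1.35:
            cc=(x+w/2-.5,y+hh/2-.5); print('lid uv',np.round(cc,1),'wh',w,hh,'xyz',np.round(ray(c,cc,z)[0],4))
E
python3 - <<'E'
from h import *
w=cam('wrist'); tops(w); print(ray(w,[(310,68),(407,171),(314,243)],.024)); t=cam('top'); tops(t)
print('tray corners w',ray(w,[(62,130),(192,126),(84,241),(208,241)],.018))
E
```

```text
lid uv [309.   67.5] wh 49 52 xyz [ 0.584  -0.2999  0.024 ]
lid uv [408. 171.] wh 45 45 xyz [ 0.4731 -0.402   0.024 ]
lid uv [313.5 244. ] wh 42 41 xyz [ 0.3952 -0.2924  0.024 ]
[[ 0.58348402 -0.30085585  0.024     ]
 [ 0.47317406 -0.40084343  0.024     ]
 [ 0.39635648 -0.29304324  0.024     ]]
lid uv [223.5 150. ] wh 26 25 xyz [0.7658 0.1589 0.024 ]
lid uv [579. 162.] wh 33 29 xyz [ 0.72   -0.6429  0.024 ]
lid uv [429.5 224.5] wh 22 22 xyz [ 0.5841 -0.3009  0.024 ]
lid uv [339.  276.5] wh 81 64 xyz [ 0.4726 -0.0975  0.024 ]
tray corners w [[ 0.54404527 -0.01972037  0.018     ]
 [ 0.53582872 -0.16879334  0.018     ]
 [ 0.41430457 -0.01231289  0.018     ]
 [ 0.40477653 -0.16654306  0.018     ]]
```

```bash
python3 -m handwheel '-42 4 -60 0;-42 4 -120 0;-42 4 -180 0;-42 4 -225 0;-42 4 -248 0;-42 4 -248 0' 0 30 && python3 -m handwheel '0 0 0 0;0 0 0 0;0 0 0 0;0 0 0 0;0 0 0 0' 255 30 && python3 -m handwheel '0 0 50 0;0 0 100 0;0 0 100 0'; python3 -c "from h import *;st()"
```

```text
t: 6.9
position: [0.3941, -0.2911, 0.0043]
tool_rot: [-3.141, 0.005, -1.634]
contact_force: [-0.1, 0.1, 0.5]
width: 0.0855
t: 7.52
position: [0.3952, -0.292, 0.006]
tool_rot: [-3.138, 0.003, -1.633]
contact_force: [0.1, 0.7, 6.2]
width: 0.0508
t: 7.9
position: [0.3976, -0.2943, 0.1113]
tool_rot: [-3.13, -0.004, -1.633]
contact_force: [-0.8, -0.7, 0.3]
width: 0.0507
t 7.9 p [ 0.3976 -0.2943  0.1113] rot [-3.13  -0.004 -1.633] F [-0.8 -0.7  0.3] w 0.0507 q [-0.75  0.01  1.69  0.    1.43  0.88]
```

```bash
python3 -m handwheel '0 0 40 0;10 45 45 0;20 90 45 0;30 140 45 0;43 184 40 0;43 184 40 0' && python3 -c "from h import *;st()"
```

```text
t: 8.65
position: [0.4401, -0.1074, 0.1495]
tool_rot: [-3.133, -0.002, -1.628]
contact_force: [-0.5, -0.6, -0.1]
width: 0.0505
t 8.65 p [ 0.4401 -0.1074  0.1495] rot [-3.133e+00 -2.000e-03 -1.628e+00] F [-0.5 -0.6 -0.1] w 0.0505 q [-0.37 -0.11  1.73  0.    1.51  1.26]
```

```bash
python3 -m handwheel '0 -3 -50 0;0 -3 -95 0;0 -3 -120 0;0 -3 -133 0;0 -3 -133 0' && python3 -m handwheel '0 0 0 0;0 0 0 0;0 0 0 0' 65 30 && python3 -m handwheel '0 0 30 0;0 0 80 0;0 0 140 0;40 -90 140 0;80 -180 140 0;80 -180 140 0' 65 && python3 -c "
from h import *
st(); w=cam('wrist'); cv2.imwrite('pics/w2.png',w['im']); tops(w)"
```

```text
t: 9.28
position: [0.4393, -0.1107, 0.0157]
tool_rot: [-3.135, -0.002, -1.629]
contact_force: [0.6, 0.9, 0.0]
width: 0.0506
t: 9.65
position: [0.4399, -0.111, 0.0166]
tool_rot: [-3.133, -0.002, -1.629]
contact_force: [-0.4, -0.1, -0.9]
width: 0.0633
t: 10.4
position: [0.517, -0.284, 0.1576]
tool_rot: [-3.131, -0.003, -1.628]
contact_force: [1.0, 0.1, 0.5]
width: 0.0637
t 10.4 p [ 0.517  -0.284   0.1576] rot [-3.131e+00 -3.000e-03 -1.628e+00] F [1.  0.1 0.5] w 0.0637 q [-0.6   0.19  1.4   0.    1.54  1.03]
lid uv [329.5 150.5] wh 62 64 xyz [ 0.5838 -0.3005  0.024 ]
lid uv [447.5 272. ] wh 54 51 xyz [ 0.4728 -0.402   0.024 ]
```

View pics/w2.png

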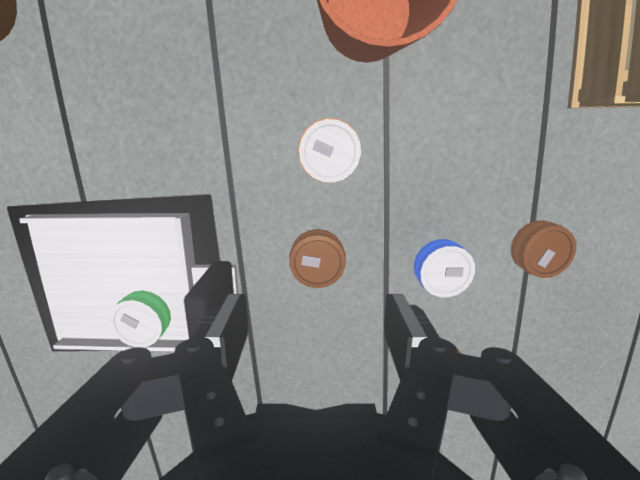

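```bash
python3 -m handwheel '34 -8 -10 0;67 -16 -50 0;67 -16 -100 0;67 -16 -130 0;67 -16 -142 0;67 -16 -142 0' 65 30 && python3 -m handwheel '0 0 0 0;0 0 0 0;0 0 0 0;0 0 0 0' 255 30 && python3 -m handwheel '0 0 50 0;0 0 100 0;0 0 140 0;-25 60 140 0;-50 120 140 0;-82 186 138 0;-82 186 138 0'; python3 -c "from h import *;st()"
```

```text
t: 11.2
position: [0.5867, -0.3071, 0.0176]
tool_rot: [-3.129, -0.009, -1.633]
contact_force: [-3.6, 2.4, 12.6]
width: 0.0636
t: 11.7
position: [0.5905, -0.3076, 0.0241]
tool_rot: [-3.119, -0.012, -1.632]
contact_force: [-0.2, 3.4, 12.5]
width: -0.0001
t: 12.58
position: [0.5069, -0.1185, 0.1627]
tool_rot: [-3.118, -0.011, -1.629]
contact_force: [-0.4, -0.7, -0.1]
width: -0.0001
t 12.57 p [ 0.5069 -0.1185  0.1627] rot [-3.118 -0.011 -1.629] F [-0.4 -0.7 -0.1] w -0.0001 q [-0.34  0.03  1.57 -0.    1.52  1.29]
```

```bash
python3 -m handwheel '0 -60 20 0;0 -120 20 0;0 -165 20 0;0 -165 20 0;0 -165 20 0' 0 30 && python3 -c "
from h import *
st(); w=cam('wrist'); cv2.imwrite('pics/w3.png',w['im']); tops(w); tops(cam('top'))"
```

```text
t: 13.2
position: [0.507, -0.2837, 0.1828]
tool_rot: [-3.118, -0.011, -1.629]
contact_force: [-0.3, -0.3, 0.2]
width: 0.085
t 13.2 p [ 0.507  -0.2837  0.1828] rot [-3.118 -0.011 -1.629] F [-0.3 -0.3  0.2] w 0.085 q [-0.61  0.15  1.4   0.    1.57  1.02]
lid uv [343.  136.5] wh 57 60 xyz [ 0.5862 -0.315   0.024 ]
lid uv [437. 254.] wh 51 49 xyz [ 0.473  -0.4021  0.024 ]
lid uv [223.5 150. ] wh 26 25 xyz [0.7658 0.1589 0.024 ]
lid uv [579. 162.] wh 33 29 xyz [ 0.72   -0.6429  0.024 ]
lid uv [339.  276.5] wh 81 64 xyz [ 0.4726 -0.0975  0.024 ]
lid uv [479. 273.] wh 23 23 xyz [ 0.4745 -0.4029  0.024 ]
```

View pics/w3.png

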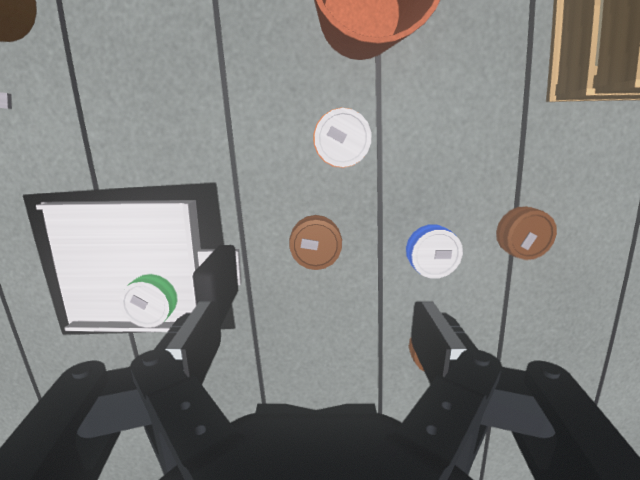

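```bash
python3 -m handwheel '40 -15 -20 0;79 -31 -50 0;79 -31 -100 0;79 -31 -140 0;79 -31 -168 0;79 -31 -168 0;79 -31 -168 0' 0 30 && python3 -m handwheel '0 0 0 0;0 0 0 0;0 0 0 0;0 0 0 0;0 0 0 0' 255 30; python3 -c "from h import *;st()"
```

```text
t: 14.18
position: [0.5873, -0.3135, 0.0168]
tool_rot: [-3.116, -0.013, -1.627]
contact_force: [0.4, 0.7, 0.6]
width: 0.0855
t: 14.8
position: [0.5885, -0.3141, 0.0193]
tool_rot: [-3.112, -0.014, -1.627]
contact_force: [-0.1, 1.4, 5.7]
width: 0.0494
t 14.8 p [ 0.5885 -0.3141  0.0193] rot [-3.112 -0.014 -1.627] F [-0.1  1.4  5.7] w 0.0494 q [-0.58  0.44  1.37  0.    1.3   1.05]
```

```bash
python3 -m handwheel '0 0 50 0;0 0 100 0;0 0 140 0;-25 60 140 0;-50 120 140 0;-75 170 140 0;-86 200 138 0;-86 200 138 0;-86 200 138 0'; python3 -c "from h import *;st()"
```

```text
t: 15.92
position: [0.5028, -0.1147, 0.1575]
tool_rot: [-3.112, -0.015, -1.627]
contact_force: [0.7, -0.4, -0.3]
width: 0.0486
t 15.93 p [ 0.5028 -0.1147  0.1575] rot [-3.112 -0.015 -1.627] F [ 0.7 -0.4 -0.3] w 0.0486 q [-0.33  0.01  1.59 -0.01  1.5   1.3 ]
```

```bash
python3 -m handwheel '0 0 -50 0;0 0 -95 0;0 0 -118 0;0 0 -130 0;0 0 -130 0' && python3 -m handwheel '0 0 0 0;0 0 0 0;0 0 0 0' 65 30 && python3 -m handwheel '0 0 30 0;0 0 80 0;0 0 140 0;-15 -90 140 0;-30 -180 140 0;-30 -230 140 0;-30 -230 140 0' 65 && python3 -c "
from h import *
st(); w=cam('wrist'); cv2.imwrite('pics/w4.png',w['im']); tops(w); tops(w,.031)"
```

```text
t: 16.55
position: [0.5028, -0.1154, 0.0271]
tool_rot: [-3.113, -0.015, -1.628]
contact_force: [0.3, 0.7, -0.0]
width: 0.0491
t: 16.92
position: [0.5034, -0.1156, 0.028]
tool_rot: [-3.111, -0.015, -1.628]
contact_force: [-1.0, 0.7, 0.3]
width: 0.0638
t: 17.8
position: [0.4728, -0.348, 0.1685]
tool_rot: [-3.11, -0.016, -1.629]
contact_force: [-0.0, -0.0, -0.5]
width: 0.0637
t 17.8 p [ 0.4728 -0.348   0.1685] rot [-3.11  -0.016 -1.629] F [-0.  -0.  -0.5] w 0.0637 q [-0.74  0.16  1.41  0.01  1.53  0.89]
lid uv [372.5 228.5] wh 56 54 xyz [ 0.4726 -0.4024  0.024 ]
lid uv [372.5 228.5] wh 56 54 xyz [ 0.4744 -0.4012  0.031 ]
```

View pics/w4.png

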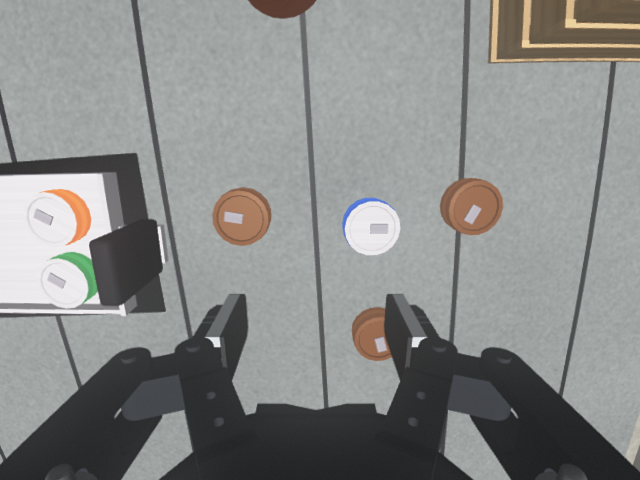

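```bash
python3 -m handwheel '0 -54 -20 0;0 -54 -80 0;0 -54 -130 0;0 -54 -157 0;0 -54 -157 0;0 -54 -157 0' 0 30 && python3 -m handwheel '0 0 0 0;0 0 0 0;0 0 0 0;0 0 0 0;0 0 0 0' 255 30; python3 -m handwheel '0 0 50 0;0 0 100 0;0 0 150 0;0 0 150 0'
```

```text
t: 18.6
position: [0.4728, -0.408, 0.013]
tool_rot: [-3.109, -0.023, -1.633]
contact_force: [0.9, 0.1, 0.6]
width: 0.0855
t: 19.23
position: [0.4738, -0.4089, 0.0153]
tool_rot: [-3.106, -0.025, -1.633]
contact_force: [-0.2, 0.2, 5.9]
width: 0.05
t: 19.73
position: [0.476, -0.4111, 0.1724]
tool_rot: [-3.096, -0.034, -1.634]
contact_force: [0.4, -0.7, 0.4]
width: 0.0503
```

```bash
python3 -m handwheel '0 60 0 0;0 120 0 0;0 180 0 0;0 240 0 0;0 300 0 0;-1 350 0 0;-1 366 0 0;-1 366 0 0;-1 366 0 0'; python3 -m handwheel '0 0 -50 0;0 0 -100 0;0 0 -135 0;0 0 -148 0;0 0 -148 0'
```

```text
t: 20.85
position: [0.475, -0.0464, 0.172]
tool_rot: [-3.097, -0.035, -1.635]
contact_force: [-0.3, -0.8, -0.1]
width: 0.0501
t: 21.48
position: [0.475, -0.0473, 0.0239]
tool_rot: [-3.098, -0.035, -1.636]
contact_force: [1.3, -0.2, 0.6]
width: 0.0499
```

```bash
python3 -m handwheel '0 0 0 0;0 0 0 0;0 0 0 0' 65 30 && python3 -m handwheel '0 0 30 0;0 0 80 0;0 0 140 0;-5 -50 170 10;-10 -100 170 20;-10 -150 170 30;-10 -150 170 40;-10 -150 170 50;-10 -150 170 60;-10 -150 170 70;-10 -150 170 80;-10 -150 170 90.4' 65 && python3 -m handwheel '0 0 0 0' 0 && python3 -c "
from h import *
st(); w=cam('wrist'); cv2.imwrite('pics/w5.png',w['im']); tops(w,.031)"
```

```text
t: 21.85
position: [0.4757, -0.0474, 0.0249]
tool_rot: [-3.096, -0.035, -1.636]
contact_force: [0.5, 0.2, 0.0]
width: 0.0636
t: 23.35
position: [0.4657, -0.1974, 0.1953]
tool_rot: [-3.096, -0.036, -0.052]
contact_force: [0.9, -0.1, 0.6]
width: 0.0637
t: 23.48
position: [0.4658, -0.1974, 0.1955]
tool_rot: [-3.096, -0.036, -0.054]
contact_force: [-0.5, -0.2, -0.2]
width: 0.0793
t 23.48 p [ 0.4658 -0.1974  0.1955] rot [-3.096 -0.036 -0.054] F [-0.5 -0.2 -0.2] w 0.0793 q [-0.55 -0.01  1.55  0.06  1.6  -0.49]
```

View pics/w5.png

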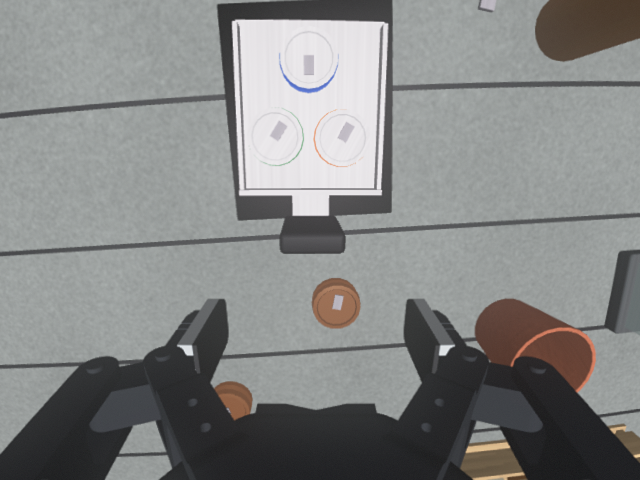

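```bash
python3 - <<'E'
from h import *
w=cam('wrist')
c=np.array([.4664,-.197]);xs=np.array([.058,.998]);ys=np.array([-.998,.058])
for z in(.091,.013):
    print(z,np.round(proj(w,[[*(c+a*.009*xs+b*.026*ys),z] for a in(1,-1) for b in(1,-1)]),1).tolist())
print(ray(w,[(283,252),(345,252)],.091).mean(0), ray(w,[(280,235),(343,235)],.091).mean(0))
E
```

```text
0.091 [[277.6, 233.2], [345.0, 232.9], [278.2, 255.6], [344.4, 255.2]]
0.013 [[283.4, 215.0], [335.5, 214.9], [283.7, 232.6], [335.1, 232.4]]
[ 0.46813374 -0.20335451  0.091     ] [ 0.46695112 -0.18955203  0.091     ]
```

```bash
python3 -m handwheel '1 0 -50 0;1 0 -100 0;1 0 -130 0;1 0 -145 0;1 0 -145 0' 0 100 && python3 -m handwheel '0 0 0 0;0 0 0 0;0 0 0 0;0 0 0 0;0 0 0 0' 255 100; python3 -m handwheel '0 0 10 0;0 0 20 0;0 0 30 0;0 0 30 0'; python3 - <<'E'
from h import *
st(); w=cam('wrist'); cv2.imwrite('pics/w6.png',w['im']); s=get_state(); print(s['moment'])
E
```

```text
t: 24.2
position: [0.4665, -0.1971, 0.0501]
tool_rot: [-3.096, -0.035, -0.056]
contact_force: [1.0, -0.7, 0.2]
width: 0.0852
t: 24.82
position: [0.4678, -0.198, 0.0524]
tool_rot: [-3.098, -0.038, -0.056]
contact_force: [0.6, -0.3, 6.5]
width: 0.051
t: 25.32
position: [0.4684, -0.1984, 0.0837]
tool_rot: [-3.099, -0.04, -0.056]
contact_force: [-0.2, -0.4, -1.8]
width: 0.0507
t 25.32 p [ 0.4684 -0.1984  0.0837] rot [-3.099 -0.04  -0.056] F [-0.2 -0.4 -1.8] w 0.0507 q [-0.55  0.06  1.7   0.06  1.37 -0.51]
[-0.22413074  0.03934248 -0.02737363]
```

View pics/w6.png

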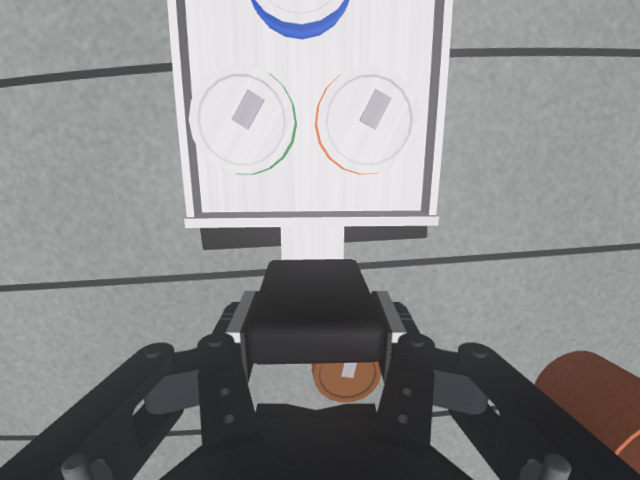

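```bash
python3 -m handwheel '0 0 8 0;0 0 20 0;0 0 35 0;0 0 50 0;0 0 65 0;0 0 80 0;0 0 95 0;0 0 110 0;0 0 122 0;0 0 130 0;0 0 130 0' && python3 -m handwheel '-2 5 0 -1;-5 15 0 -3;-10 30 0 -7;-15 48 0 -12;-20 68 0 -17;-25 88 0 -22;-30 108 0 -27;-35 128 0 -32;-40 146 0 -37;-44 160 0 -41;-46 168 0 -43;-47 170 0 -44' && python3 -m handwheel '-2 5 0 -1;-5 15 0 -3;-9 30 0 -7;-13 50 0 -12;-17 72 0 -17;-21 94 0 -22;-25 116 0 -27;-29 138 0 -32;-33 158 0 -37;-37 174 0 -41;-39 182 0 -43;-40 185 0 -44' && python3 -c "from h import *;st()"
```

```text
t: 26.75
position: [0.4683, -0.1983, 0.2136]
tool_rot: [-3.099, -0.04, -0.056]
contact_force: [-0.3, -0.5, -1.5]
width: 0.0509
t: 28.25
position: [0.4205, -0.0276, 0.2129]
tool_rot: [-3.1, -0.039, -0.823]
contact_force: [-0.1, -0.8, -1.6]
width: 0.0507
t: 29.75
position: [0.3801, 0.1579, 0.2126]
tool_rot: [-3.101, -0.039, -1.592]
contact_force: [0.3, 0.3, -2.8]
width: 0.0506
t 29.75 p [0.3801 0.1579 0.2126] rot [-3.101 -0.039 -1.592] F [ 0.3  0.3 -2.8] w 0.0506 q [ 0.29 -0.24  1.71 -0.05  1.64  1.88]
```

```bash
python3 -m handwheel '0 5 0 0;-1 15 0 0;-2 32 0 0;-3 52 0 0;-4 74 0 0;-5 96 0 0;-6 118 0 0;-7 140 0 0;-7 162 0 0;-7 184 0 0;-7 204 0 0;-7 216 0 0' && python3 -m handwheel '0 0 -4 0;0 0 -10 0;0 0 -16 0;0 0 -20 0;0 0 -20 0' && python3 - <<'E'
from h import *
st(); w=cam('wrist'); s=cam('scene'); 
o=np.zeros((480,800,3),np.uint8); o[:,:400]=cv2.resize(w['im'],(400,300)).repeat(1,0)[0:300].__class__ is None or 0
o[:300,:400]=cv2.resize(w['im'],(400,300)); o[:480,400:]=cv2.resize(s['im'][80:272,350:510],(400,480)); cv2.imwrite('pics/m7.png',o)
E
```

```text
t: 31.25
position: [0.373, 0.3751, 0.2124]
tool_rot: [-3.101, -0.039, -1.591]
contact_force: [0.2, -0.4, -3.2]
width: 0.0508
t: 31.88
position: [0.3729, 0.3746, 0.1919]
tool_rot: [-3.102, -0.039, -1.591]
contact_force: [0.5, -0.3, -2.3]
width: 0.0509
t 31.88 p [0.3729 0.3746 0.1919] rot [-3.102 -0.039 -1.591] F [ 0.5 -0.3 -2.3] w 0.0509 q [ 0.71  0.05  1.49 -0.06  1.6   2.3 ]
```

View pics/m7.png

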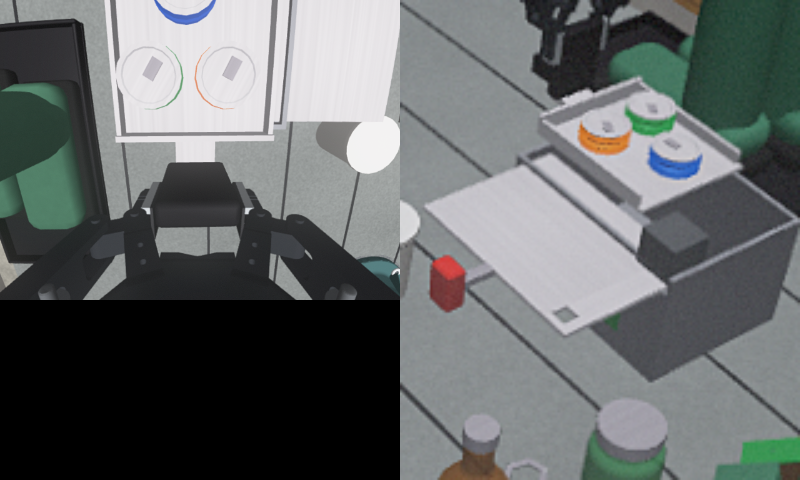

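```bash
python3 -m handwheel '3 1 -1 0;8 3 -3 0;14 5 -5 0;20 5 -5 0;25 5 -5 0;25 5 -5 0' 255 45 && python3 -m handwheel '3 0 3 0;6 0 6 0;9 0 10 0;12 0 15 0;15 0 22 0;16 0 26 0;16 0 26 0' && python3 - <<'E'
from h import *
st(); print(get_state()['moment']); w=cam('wrist'); s=cam('scene'); 
o=np.zeros((480,800,3),np.uint8)
o[:300,:400]=cv2.resize(w['im'],(400,300)); o[:480,400:]=cv2.resize(s['im'][80:272,350:510],(400,480)); cv2.imwrite('pics/m8.png',o)
E
```

```text
t: 32.72
position: [0.3986, 0.3799, 0.1875]
tool_rot: [-3.101, -0.039, -1.592]
contact_force: [0.5, 0.4, -2.7]
width: 0.0509
t: 33.6
position: [0.414, 0.3799, 0.2138]
tool_rot: [-3.102, -0.039, -1.592]
contact_force: [-5.2, 0.7, -1.8]
width: 0.0511
t 33.6 p [0.414  0.3799 0.2138] rot [-3.102 -0.039 -1.592] F [-5.2  0.7 -1.8] w 0.0511 q [ 0.67  0.12  1.37 -0.05  1.65  2.26]
[ 0.07756014  1.41548388 -0.34860361]
```

View pics/m8.png

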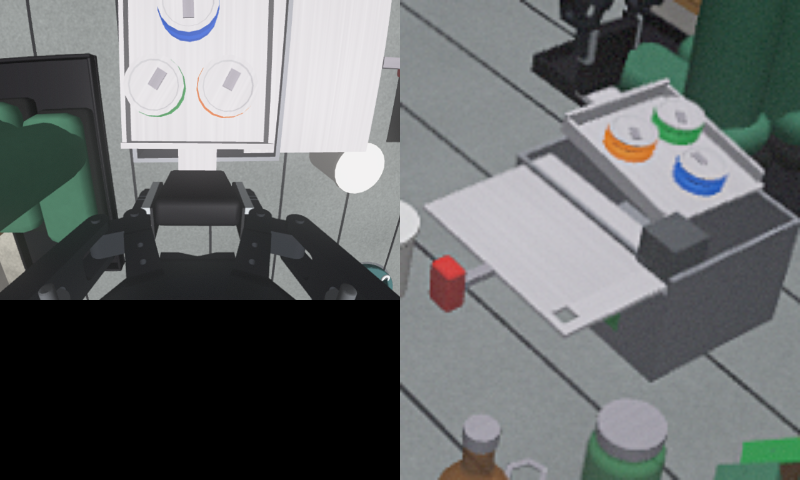

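```bash
python3 -m handwheel '4 0 9 0;8 0 16 0;12 0 22 0;16 0 28 0;20 0 34 0;25 0 39 0;30 0 44 0;35 0 50 0;40 0 55 0;45 0 59 0;49 0 62 0;49 0 62 0' && python3 - <<'E'
from h import *
st(); print(get_state()['moment']); w=cam('wrist'); s=cam('scene'); 
o=np.zeros((480,800,3),np.uint8)
o[:300,:400]=cv2.resize(w['im'],(400,300)); o[:480,400:]=cv2.resize(s['im'][80:272,350:510],(400,480)); cv2.imwrite('pics/m9.png',o)
E
```

```text
t: 35.2
position: [0.4634, 0.38, 0.2759]
tool_rot: [-3.102, -0.038, -1.592]
contact_force: [-2.9, 0.4, -2.0]
width: 0.0511
t 35.2 p [0.4634 0.38   0.2759] rot [-3.102 -0.038 -1.592] F [-2.9  0.4 -2. ] w 0.0511 q [ 0.62  0.19  1.17 -0.06  1.77  2.2 ]
[ 0.153787    0.94751578 -0.11953346]
```

View pics/m9.png

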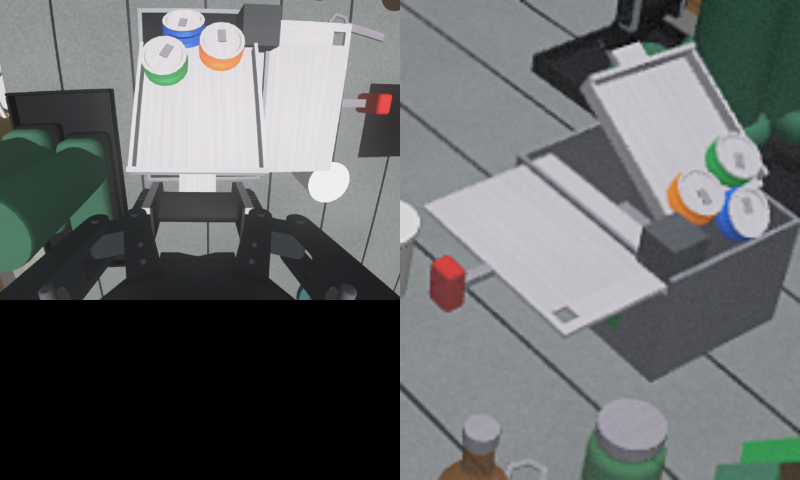

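```bash
python3 -m handwheel '0 0 0 0;0 0 0 0;-4 0 0 0;-10 0 0 0;-18 0 0 0;-26 0 0 0;-34 0 0 0;-42 0 0 0;-42 0 0 0;-42 0 0 0;-42 0 0 0' && python3 - <<'E'
from h import *
st(); w=cam('wrist'); s=cam('scene'); blobs(w); 
o=np.zeros((480,800,3),np.uint8)
o[:300,:400]=cv2.resize(w['im'],(400,300)); o[:480,400:]=cv2.resize(s['im'][80:272,350:510],(400,480)); cv2.imwrite('pics/m10.png',o)
E
```

```text
t: 36.67
position: [0.4214, 0.3799, 0.2757]
tool_rot: [-3.101, -0.039, -1.592]
contact_force: [0.9, -0.2, -1.8]
width: 0.0509
t 36.67 p [0.4214 0.3799 0.2757] rot [-3.101 -0.039 -1.592] F [ 0.9 -0.2 -1.8] w 0.0509 q [ 0.67  0.12  1.25 -0.06  1.77  2.25]
red uv [620.2 117.8] box [604 100  32  36] A 908 z24 [ 0.531 -0.011  0.02 ]
green uv [272.5   8.8] box [247   0  52  22] A 849 z24 [0.642 0.411 0.02 ]
green uv [ 36.2 179.2] box [  0 169  68  28] A 596 z24 [0.471 0.702 0.02 ]
green uv [113.6 193.5] box [ 83 186  60  19] A 502 z24 [0.45 0.61 0.02]
green uv [ 10.3 306.8] box [  0 269  31  78] A 1092 z24 [0.305 0.779 0.02 ]
green uv [130.7 318.2] box [102 276  67  83] A 2253 z24 [0.286 0.617 0.02 ]
```

View pics/m10.png

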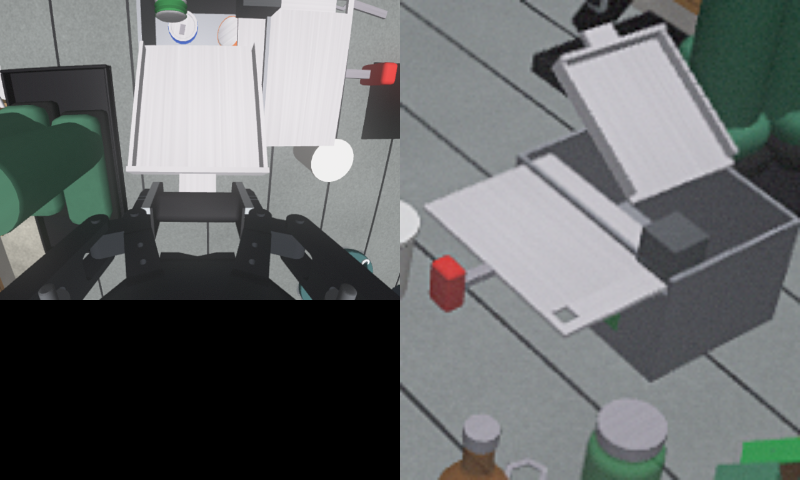

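```bash
python3 -m handwheel '0 3 8 0;0 10 18 0;0 16 18 0;15 16 18 0;40 16 18 0;65 15 18 0;85 14 18 0;98 14 18 0;102 14 18 0;102 14 10 0;102 14 0 0;102 14 0 0' && python3 -m handwheel '-2 0 -8 0;-8 0 -16 0;-16 0 -25 0;-24 0 -35 0;-31 0 -46 0;-37 0 -56 0;-43 0 -66 0;-43 0 -66 0' && python3 - <<'E'
from h import *
st(); w=cam('wrist'); s=cam('scene'); 
o=np.zeros((480,800,3),np.uint8)
o[:300,:400]=cv2.resize(w['im'],(400,300)); o[:480,400:]=cv2.resize(s['im'][80:272,350:510],(400,480)); cv2.imwrite('pics/m11.png',o)
E
```

```text
t: 38.28
position: [0.5223, 0.3947, 0.2742]
tool_rot: [-3.104, -0.038, -1.59]
contact_force: [-0.1, 2.0, -2.9]
width: 0.0509
t: 39.28
position: [0.4781, 0.3946, 0.2065]
tool_rot: [-3.107, -0.039, -1.589]
contact_force: [-0.1, 1.2, -0.3]
width: 0.0507
t 39.27 p [0.4781 0.3946 0.2065] rot [-3.107 -0.039 -1.589] F [-0.1  1.2 -0.3] w 0.0507 q [ 0.63  0.25  1.23 -0.05  1.65  2.21]
```

View pics/m11.png

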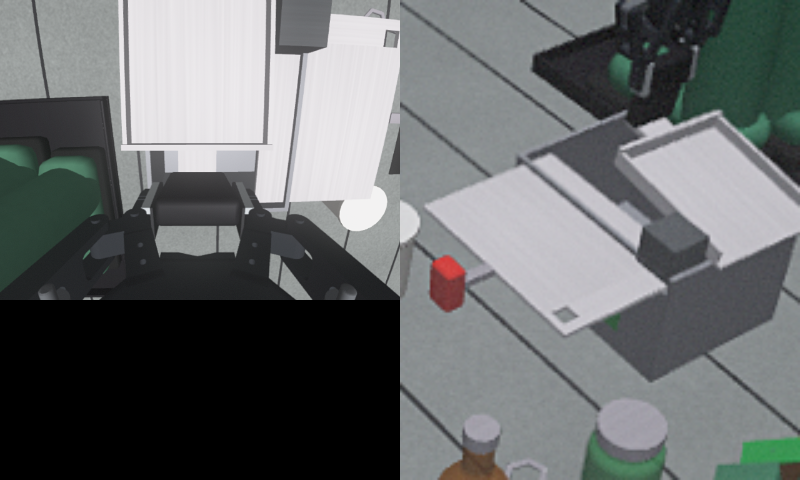

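```bash
python3 -m handwheel '-4 0 -8 0;-8 0 -15 0;-12 0 -22 0;-14 0 -27 0;-14 0 -27 0' && python3 - <<'E'
from h import *
st(); w=cam('wrist'); s=cam('scene'); 
o=np.zeros((480,800,3),np.uint8)
o[:300,:400]=cv2.resize(w['im'],(400,300)); o[:480,400:]=cv2.resize(s['im'][80:272,350:510],(400,480)); cv2.imwrite('pics/m12.png',o)
E
```

```text
t: 40.0
position: [0.4649, 0.3943, 0.1816]
tool_rot: [-3.104, -0.039, -1.59]
contact_force: [0.8, -0.9, 6.0]
width: 0.0508
t 40.0 p [0.4649 0.3943 0.1816] rot [-3.104 -0.039 -1.59 ] F [ 0.8 -0.9  6. ] w 0.0508 q [ 0.64  0.23  1.3  -0.05  1.6   2.23]
```

View pics/m12.png

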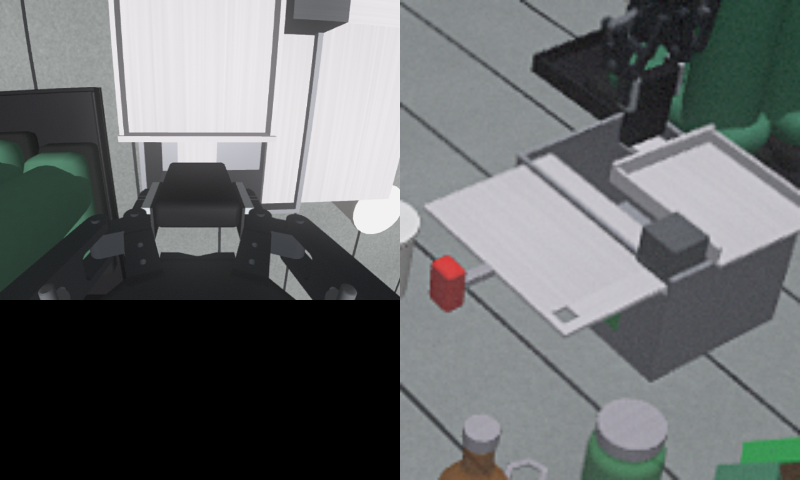

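```bash
python3 -m handwheel '0 0 0 0;0 0 0 0;0 0 10 0;0 0 25 0;0 0 42 0;-8 -5 53 0;-20 -25 53 0;-35 -55 53 0;-50 -90 53 0;-65 -130 53 0;-75 -165 53 0;-80 -185 53 0' 255 100 && python3 -m handwheel '2 -12 0 2;5 -30 0 7;9 -55 0 14;14 -80 0 22;19 -105 0 30;24 -130 0 38;29 -155 0 46;34 -180 0 54;39 -205 0 61;43 -225 0 67;46 -240 0 70;46 -245 0 70' && python3 -m handwheel '3 -15 0 3;8 -40 0 8;14 -65 0 12;20 -90 0 15;26 -115 0 17;31 -135 0 18;35 -150 0 18;35 -155 0 18;35 -155 0 18' && python3 -c "from h import *;st()"
```

```text
t: 41.6
position: [0.3841, 0.208, 0.2354]
tool_rot: [-3.103, -0.038, -1.591]
contact_force: [0.2, -0.1, -2.2]
width: 0.0511
t: 43.1
position: [0.4303, -0.0377, 0.2357]
tool_rot: [-3.103, -0.038, -0.371]
contact_force: [1.2, 0.1, -2.5]
width: 0.0509
t: 44.22
position: [0.4652, -0.1924, 0.2356]
tool_rot: [-3.103, -0.038, -0.057]
contact_force: [-0.1, 0.2, -2.6]
width: 0.0511
t 44.23 p [ 0.4652 -0.1924  0.2356] rot [-3.103 -0.038 -0.057] F [-0.1  0.2 -2.6] w 0.0511 q [-0.54 -0.03  1.49  0.05  1.67 -0.48]
```

```bash
python3 -m handwheel '2 -5 -20 0;2 -5 -50 0;2 -5 -80 0;2 -5 -110 0;2 -5 -135 0;2 -5 -155 0;2 -5 -168 0;2 -5 -176 0;2 -5 -180 0;2 -5 -180 0' && python3 -m handwheel '0 0 -2 0;0 0 -2 0'
```

```text
t: 45.48
position: [0.4674, -0.1975, 0.056]
tool_rot: [-3.103, -0.039, -0.057]
contact_force: [0.4, -0.1, -2.0]
width: 0.0506
t: 45.72
position: [0.4681, -0.1979, 0.0552]
tool_rot: [-3.104, -0.04, -0.057]
contact_force: [0.4, -1.2, 2.4]
width: 0.0512
```

```bash
python3 -m handwheel '0 0 -1 0;0 0 -2 0;0 0 -2 0' 255 20 && python3 -m handwheel '0 0 0 0;0 0 0 0;0 0 0 0;0 0 0 0' 0 60 && python3 -m handwheel '0 0 40 0;0 0 90 0;0 0 145 0;0 0 145 0' && python3 - <<'E'
from h import *
st(); w=cam('wrist'); t=cam('top'); cv2.imwrite('pics/w13.png',w['im']); cv2.imwrite('pics/t13.png',t['im'])
o=np.zeros((600,800,3),np.uint8); o[:300,:400]=cv2.resize(w['im'],(400,300)); o[:,400:]=cv2.resize(t['im'][190:310,60:200][:, :80],(400,600))
o[300:,:400]=cv2.resize(t['im'][190:340,240:440],(400,300)); o[:,400:]=cv2.resize(t['im'][180:330,60:160],(400,600))
cv2.imwrite('pics/m13.png',o)
E
```

```text
t: 46.1
position: [0.4682, -0.1981, 0.0549]
tool_rot: [-3.104, -0.041, -0.057]
contact_force: [-2.6, -0.1, 8.6]
width: 0.0509
t: 46.6
position: [0.4681, -0.198, 0.0546]
tool_rot: [-3.104, -0.04, -0.057]
contact_force: [-0.1, -0.9, 0.2]
width: 0.0854
t: 47.1
position: [0.4707, -0.1995, 0.2058]
tool_rot: [-3.11, -0.051, -0.057]
contact_force: [1.0, -0.2, 0.6]
width: 0.0853
t 47.1 p [ 0.4707 -0.1995  0.2058] rot [-3.11  -0.051 -0.057] F [ 1.  -0.2  0.6] w 0.0853 q [-0.55 -0.02  1.53  0.05  1.6  -0.49]
```

View pics/m13.png

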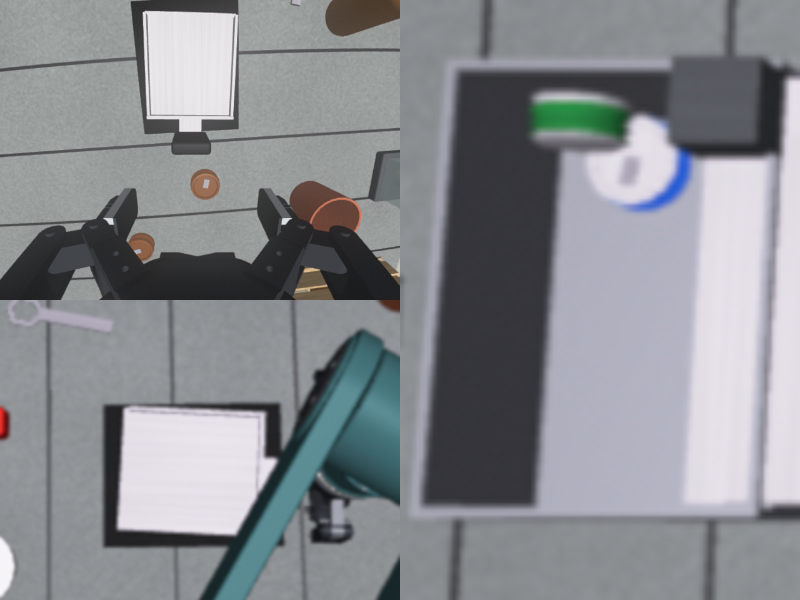

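```bash
python3 -m handwheel '5 40 10 1;10 85 15 1.8;17 130 15 1.8;24 175 15 1.8;32 220 10 1.8;40 260 5 1.8;46 290 0 1.8;48 305 0 1.8;48 305 0 1.8' 0 60 && python3 -c "
from h import *
st(); t=cam('top'); blobs(t,{'red':RANGES['red']},60); print(ray(t,[(237,250.6)],.1445))"
```

```text
t: 48.32
position: [0.5156, 0.1071, 0.1985]
tool_rot: [-3.105, -0.038, -0.024]
contact_force: [0.1, -0.5, 0.9]
width: 0.0853
t 48.33 p [0.5156 0.1071 0.1985] rot [-3.105 -0.038 -0.024] F [ 0.1 -0.5  0.9] w 0.0853 q [0.08 0.01 1.52 0.03 1.57 0.1 ]
[[0.51813407 0.10523903 0.1445    ]]
```

```bash
python3 -m handwheel '3 -1 -30 0;3 -1 -60 0;3 -1 -82 0;3 -1 -94 0;3 -1 -94 0' 0 60 && python3 -m handwheel '0 0 0 0;0 0 0 0;0 0 0 0;0 0 0 0;0 0 0 0;0 0 0 0' 255 60 && python3 -m handwheel '0.3 12 0 0;0.6 25 0 0;1 40 0 0;1.5 55 0 0;2 70 0 0;2 85 0 0;2.5 100 0 0;3 112 0 0;3 120 0 0;3 125 0 0;3 127 0 0;3 127 0 0'
```

```text
t: 49.0
position: [0.5184, 0.1045, 0.1044]
tool_rot: [-3.106, -0.038, -0.026]
contact_force: [0.1, -0.5, 1.0]
width: 0.085
t: 49.75
position: [0.5201, 0.1045, 0.1057]
tool_rot: [-3.106, -0.041, -0.027]
contact_force: [6.7, -0.9, 1.5]
width: 0.0293
t: 51.25
position: [0.5228, 0.2295, 0.1057]
tool_rot: [-3.11, -0.04, -0.028]
contact_force: [-0.9, -5.8, 3.4]
width: 0.0297
```

```bash
python3 -m handwheel '0 0 0 0;0 0 0 0;0 0 0 0;0 0 0 0' 0 60 && python3 -m handwheel '0 0 40 0;0 0 90 0;0 0 130 0;-60 -50 140 0;-120 -90 140 0;-180 -110 140 0;-240 -120 140 0;-240 -120 140 0' && python3 - <<'E'
from h import *
st(); t=cam('top'); blobs(t,{'red':RANGES['red']},60)
a=cv2.imread('pics/top0.png'); d=cv2.absdiff(a,t['im']).max(2); m=(d>40).astype(np.uint8); m=cv2.morphologyEx(m,cv2.MORPH_OPEN,np.ones((3,3),np.uint8))
k,l,s,ce=cv2.connectedComponentsWithStats(m)
for i in range(1,k):
    if s[i,4]>25: print(s[i],np.round(ce[i]))
h=cv2.cvtColor(t['im'],cv2.COLOR_BGR2HSV)[230:330,285:400]; w=cv2.inRange(h,np.array((0,0,150)),np.array((180,50,255))); r=cv2.minAreaRect(max(cv2.findContours(w,0,2)[0],key=cv2.contourArea)); print(r, ray(t,[(r[0][0]+285,r[0][1]+230)],.012))
E
```

```text
t: 51.75
position: [0.523, 0.2297, 0.1058]
tool_rot: [-3.11, -0.041, -0.028]
contact_force: [0.6, -0.3, -0.7]
width: 0.0853
t: 52.75
position: [0.2809, 0.1092, 0.2462]
tool_rot: [-3.109, -0.044, -0.028]
contact_force: [0.4, -1.3, -0.0]
width: 0.0851
t 52.75 p [0.2809 0.1092 0.2462] rot [-3.109 -0.044 -0.028] F [ 0.4 -1.3 -0. ] w 0.0851 q [ 0.16 -0.54  1.85  0.02  1.78  0.19]
red uv [174.7 250.7] box [167 242  16  17] A 223 z24 [0.537 0.265 0.02 ]
[416 214  25  24 442] [428. 225.]
[318 243  16   3  48] [326. 244.]
[344 244  11   3  33] [349. 245.]
[465 263  26  23 463] [477. 274.]
[419 300  23  23 403] [430. 311.]
[299 304  25   4  77] [311. 306.]
[328 306  16   3  48] [336. 307.]
[354 307   9   3  27] [358. 308.]
[  102   341   141   139 11674] [176. 429.]
[  0 438  14  23 200] [  5. 447.]
[295 465  37  15 235] [312. 472.]
((55.13965606689453, 45.20698547363281), (80.49944305419922, 61.82276916503906), 2.8624050617218018) [[ 0.47630423 -0.1004386   0.012     ]]
```

```bash
python3 -c "from h import *;close_job();st()"
```

```text
the job is handed in; nothing more can be done
the job is handed in; nothing more can be done
```

The job is handed in after about 53 s of robot time, and my last checks found nothing amiss. No verdict was reported.

**What I did**
- I pulled the knob out to its end stop, about 124 mm.
- I loaded the green, orange and blue cans onto the scoop. The red can was absent.
- I carried the scoop level to the bin and pushed its front against the catch housing, so it swivelled in the grip to roughly 30 degrees, judged by eye from the pictures. I then drew it back and the cans dropped in.
- I pressed the scoop level again on the bin's rim, laid it back on the mat and pushed the knob home.

**What went wrong on the way:** the first grasp of the orange can missed. It had been shifted about 15 mm, either by the announced knock or by my finger. I looked again and picked it on the second try.

**Last checks**
- **Cans:** all three were seen inside the bin while the scoop was still tipped. After the scoop left, I saw green (standing on edge) and blue. Orange was hidden, I think under the shutter or catch housing, so I did not confirm it a second time.
- **Scoop:** it looked flat on the mat, its outline within about 10 mm of the mat's middle.
- **Knob:** its image is within half a pixel (about 1 mm) of where it started. It had travelled 125 mm and met a firm stop.
- **Other objects:** comparing the top view with the first picture shows no change at the jar, tub, opener, pot or bottle.
- **Arm:** the gripper was open and clear of everything.

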